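Wedge back the spring bolt and take the check valve out of its drain cradle

TASK

Push the hardwood wedge in between the guide lug and the shoulder block of the drain cradle's spring bolt until the bolt is drawn clear of the valve and stays back by itself; then lift the check valve body out of the sloping cradle and lay it down level inside the empty galvanized tray, without letting it drop. Leave the wedge in place holding the bolt, and leave the tins, gear segment, stopper and probe where they are.

Things in the scene. Friction and masses are not known exactly. Their poses are not given: they have to be found in the camera images.
- cradle: Galvanized drain cradle, bolted down: 200 x 110 mm drip base, two steel vee saddles on a bed rising at 30 deg, a stop plate at the low end; on its +y side a post with a ledge that carries the spring bolt. Origin: middle of the base's underside. x runs up-slope in plan, y towards the bolt's knob, z up. The valve lies along x, climbing 30 deg towards +x.
- seat (a point): Where the valve's centre lies in the cradle: (0, 0, 90) mm in the cradle's frame, same axes. The saddles (8 mm thick) stand 52 mm down-slope and 20 mm up-slope of it; between them fingers have free room down to 38 mm below the valve's axis and 55 mm to each side.
- gap (a point): On the ledge (top 79 mm above the table), foot of the outer face of the fixed guide lug: (27, 70, 79) mm in the cradle's frame, same axes. The lug, 40 mm long in x, 66 high, fills y 0 to -8 mm, its -x corner bevelled (6 x 14 mm). The bolt's shoulder block faces it across a 14 mm gap, open at -x and +x, 46 mm high under the bolt's bar. Ledge: x -32 to +75, y -10 to +102 mm from here; nothing stands before it at -x.
- shoulder (a point): On the face towards the lug of the shoulder block that hangs from the bolt, 20 mm above the ledge; moves with the bolt. The block is 24 mm in the cradle's x, 8 mm thick, and reaches down to 3 mm above the ledge. A wedge slid along the ledge from the -x side towards +x, square side along the lug, drives it along +y. 55 mm from the lug stands the fixed spring barrel.
- bolt (a joint): How far the spring bolt is drawn back (along the cradle's +y), m. 0 = shut: its 12 mm bar lies across the valve's waist and stops it being lifted. From 0.020 on it is clear of the valve; 0.026 with 40 mm of wedge in the gap; 0.034 = limit. The spring pushes with about 4 N shut, 5 N at 26 mm, and shuts it if nothing holds it. Driving the wedge in takes 5 to 12 N.
- valve_center (a point): Steel check valve body, 180 mm long, 0.55 to 0.85 kg. Point: mid-length on its axis. x: along it to the waist end (up-slope), y: level across, z: square to both. Along x: hexagon 50 mm over flats -90 to -60, round barrel 42 mm dia. to +28, waist 26 mm dia. to +60 (the bolt crosses at 44), hexagon to +90. Flats face +z and -z: laid level, its axis is 25 mm above what it lies on.
- valve_barrel (a point): Place to hold the valve: on its axis, on the round barrel (42 mm dia.), 16 mm from its centre towards the low end, half-way between the saddles; same axes as the valve. The centre of mass is about 12 mm from here towards the waist.
- wedge_center (a point): Hardwood wedge lying on the table, 150 x 40 x 40 mm high, about 0.12 kg. Point: mid-length, half-way up. x to the thin tip, z up. Side y=-20 mm is straight all along; the other is at y=+20 from the butt (x=-75) to x=0, then tapers to y=-14 at the 6 mm thick tip (x=+75). Fully in once this point is level with point gap along the cradle's x, or at most 10 mm short of it.
- wedge_butt (a point): Place to hold the wedge: 20 mm from its butt end, half-way up, where it is 40 mm thick across y; same axes as the wedge (55 mm from wedge_center towards -x).
- tray: Empty shallow galvanized tray on the table, fixed: 236 x 140 mm outside, 24 mm high with its rolled rim, floor 3 mm thick. Origin: middle of its underside; x along its long side, z up.
- valve: The check valve body again: its own origin and axes are those of valve_center.
- tin_a: Bystander: screw-top tin with knurled lid, 68 mm across, 105 mm high. Origin under its middle.
- tin_b: Bystander: a second such tin.
- tin_c: Bystander: lower, wider tin, 84 mm across, 80 mm high.
- gear: Bystander: bronze gear segment lying flat, about 130 x 110 mm, up to 22 mm high.
- stopper: Bystander: rubber stopper standing on its wide end, 56 mm across, 62 mm high.
- probe: Bystander: chrome speed sensor probe, 170 mm long with two 36 mm lock nuts, lying down.
Not all that is in view belongs to the job. Leave any turquoise or yellow look-alike of the valve alone.

How it is judged (in metres and radians):
On the way, in this order (a step that is already met when the one before it is completed fails the run):
1. the wedge, let go, holds the bolt drawn back at least 21 mm while the valve body is still in the cradle (value of joint bolt above 0.021 m and contact force between the fingers and anything else below 0.3 N and horizontal distance between wedge_center and gap below 0.07 m and distance between valve_center and seat below 0.015 m), for 0.3 s.
2. the valve body is lifted clear of the cradle, the bolt still held back by the wedge (distance between valve_center and seat above 0.06 m and value of joint bolt above 0.019 m), for 0.1 s.
At the end, for the whole second after the job is handed in: The valve body lies level (within 4 deg) on the tray's floor inside its walls, at rest; the wedge alone still holds the bolt drawn back by at least 19 mm; every bystander is within 30 mm of where it was (x of valve_center in the frame of tray between -0.05 and 0.05 m and y of valve_center in the frame of tray between -0.055 and 0.055 m and z of valve_center in the frame of tray below 0.038 m and angle between valve_center's own x axis and vertical between 1.5 and 1.64 rad and value of joint bolt above 0.019 m and horizontal distance between wedge_center and gap below 0.07 m and linear speed of valve below 0.02 m/s); the robot touches nothing.
It fails at once if the valve body falls (moves faster than 0.55 m/s with no finger on it: a drop of some 15 mm) (linear speed of valve above 0.55 m/s and contact force between the fingers and valve below 0.2 N).
It fails at once if a bystander is pushed more than 30 mm from its place (distance of any of tin_a, tin_b, tin_c, gear, stopper, probe from where it was at the start of the episode above 0.03 m).
It also fails if it takes over 54 s, if anything falls off the work surface, if the arm or the gripper's body presses on something with over 40 N, if the wrist force passes 120 N, or if a joint passes its speed limit or range.

ROBOT

A 6-joint arm with a two-finger parallel gripper is mounted at the origin on the work surface. World frame = base frame: x ahead of the robot, y to its left, z up, the work surface at z = 0. Lengths are in mm, angles in rad, forces in N, time in s.
With the tool pointing down it reaches from about 400 to 825 mm from the base axis. Payload 7 kg.
Tool frame: the origin (TCP) lies at the very end of the fingers, on their centre line; the grasp point (between the pads) lies 19 mm behind it; z points along the fingers, y is the line along which they close (so a half turn about z gives the same grasp; the last joint's range is limited). The gripper opens to 88 mm and grips with 3 to 60 N. Pads are 19 mm wide; open, the fingers measure 130 mm over their backs; the gripper's body (78 mm by 193 mm) begins 47 mm behind the grasp point.
Start: joints at [1.479, 0.359, 0.012, 0, -1.224, -0.288], TCP at [250.253, 626.872, 226.561] pointing down, gripper open.
Joint ranges: [-3.07, 3.07], [-1.43, 2.12], [-1.02, 1.25], [-3.03, 1.67], [-3.05, -0], [-3.03, 3.03]. Speed limits (rad/s): [2.39, 2.39, 3.01, 3.14, 3.14, 3.14].

INTERFACE

Orientations are given as a unit quaternion [x, y, z, w].
In Python, from plant import bot gives the robot as it stands. Calls block until the motion is done:
- bot.move_ptp(position, orientation): joint-space move of the TCP to a pose.
- bot.line_to(position, velocity=150, ori=None): straight line of the TCP; ori=None keeps the orientation; velocity is the mean speed in mm/s.
- bot.move_joints(angles): joint-space move.
- bot.move_gripper(opening, force=None): finger opening in mm; force is the grip in N (None keeps the last); returns when the fingers have stopped.
- bot.pause(seconds).
- bot.solve_ik(position, orientation): joint angles nearest the present ones, or None.
- bot.read_state(): the state.
- bot.camera(name): name is "scene" or "top" or "wrist"; returns the picture (400x640x3 uint8, red, green, blue); there is no depth.
- bot.get_calibration(name): a dict with "fx", "fy", "cx", "cy" (pixels), "view" (4x4, takes a point from world to camera coordinates); the wrist camera has in their place "T_tool_cam" (4x4, takes a point from camera to tool coordinates, whose origin is the TCP and whose axes are the flange's). Camera axes: x right, y up, looking along -z (the intrinsics and any distortion apply to the point x, -y, -z); pixel columns grow to the right and rows downward; lengths in mm; the calibration is good to about 2 mm. A picture is of the moment at which its call begins: read the wrist's pose just before it. get_calibration takes no time and is no camera call.
A pose or a line that the arm cannot do raises bot.Unreachable and nothing moves.
- bot.close_job(): hands the job in; it is judged then, once.
The state is a dict: "t": time; "joint_pos": joint angles; "qvel": joint speeds; "tau": joint torques, N m; "tcp_pos": TCP position; "eef_rot": TCP orientation; "contact_force": force on the tool from outside, world axes, zero at the start; "moment": the same for the moment, N m; "width": finger opening in mm; "finger_force": force on a finger pad.
Only numpy, scipy, OpenCV 4.12 (cv2) and the standard library are available. Lean on these libraries where they do the work, as an engineer would, in place of code of your own. Each camera call takes 0.05 s, during which the arm holds its last target. There are 200 camera calls.

## Working session

There is one attempt and no reset: what is moved stays moved. The work goes in short steps, each a Python script; the robot and the scene stay as the last script left them, time stands still between calls to the robot, and variables do not carry over. Pictures are saved under pics/ and viewed, at most 10 in all, crops included, and the job is handed in when it is done.

```bash
ls; mkdir -p pics; python3 - <<'E'
from plant import bot
import cv2
for n in("scene","top"):
    cv2.imwrite(f"pics/{n}0.png",cv2.resize(bot.camera(n)[:,:,::-1],(800,500),interpolation=cv2.INTER_CUBIC))
    print(n,bot.get_calibration(n))
print(bot.get_calibration("wrist"))
print(bot.read_state())
E
```

```text
pics
scene {'fx': 388.90353753509703, 'fy': 388.90353753509703, 'cx': 320.43129770286777, 'cy': 195.67299069955558, 'view': array([[-4.38950976e-01,  8.98489334e-01,  6.24163455e-03,
         1.73042532e+02],
       [-5.37829784e-01, -2.68305181e-01,  7.99219278e-01,
         1.91388615e+02],
       [ 7.19764659e-01,  3.47461145e-01,  6.01007145e-01,
        -1.62807951e+03],
       [ 0.00000000e+00,  0.00000000e+00,  0.00000000e+00,
         1.00000000e+00]])}
top {'fx': 379.6814726803001, 'fy': 379.6814726803001, 'cx': 316.2564965207109, 'cy': 201.00863552617068, 'view': array([[-1.71895769e-02, -9.99827898e-01,  6.97809117e-03,
         5.70364589e+01],
       [ 9.95410454e-01, -1.64556770e-02,  9.42721484e-02,
        -4.95905341e+02],
       [-9.41410947e-02,  8.56656325e-03,  9.95522008e-01,
        -1.07688560e+03],
       [ 0.00000000e+00,  0.00000000e+00,  0.00000000e+00,
         1.00000000e+00]])}
{'fx': 312.762890583407, 'fy': 312.762890583407, 'cx': 317.99806833492613, 'cy': 200.7146677265371, 'T_tool_cam': array([[ 1.92126449e-04,  9.68946159e-01,  2.47271722e-01,
     
[... 265 characters left out ...]
0000e+00]])}
{'t': 0.1, 'joint_pos': array([ 1.47909926e+00,  3.59296138e-01,  1.11512086e-02, -2.89406661e-04,
       -1.22410960e+00, -2.88094105e-01]), 'qvel': array([-0.00013038,  0.0005047 ,  0.00016846,  0.00126025,  0.00053387,
        0.00088293]), 'tau': array([-1.97691967e-03, -5.84167707e+01,  2.93752849e+01,  7.01564357e+00,
        1.01602566e-02, -4.55599275e-05]), 'tcp_pos': array([250.11364173, 626.47838916, 225.73251574]), 'eef_rot': array([ 9.82014378e-01, -1.88804690e-01, -6.39208724e-05,  7.38929321e-04]), 'contact_force': array([-0.37980674,  0.65391918,  0.09188091]), 'moment': array([0.01088983, 0.06435578, 0.04201939]), 'finger_force': 0.0, 'width': 87.66822173734143}
```

View pics/scene0.png

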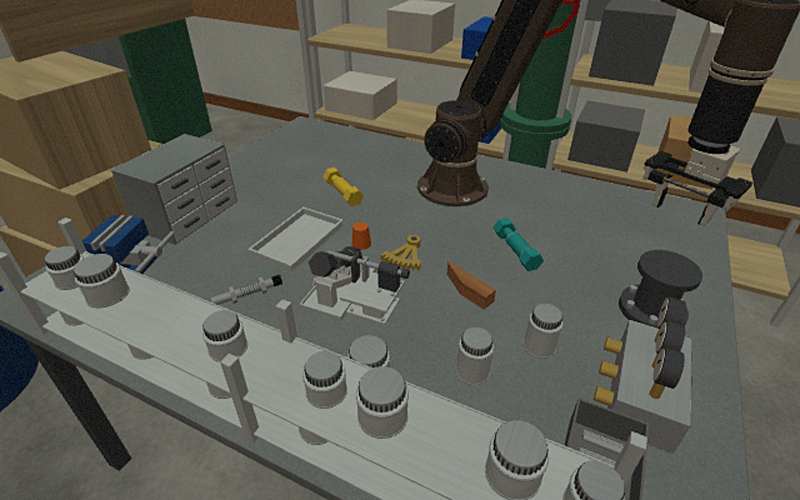

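View pics/top0.png

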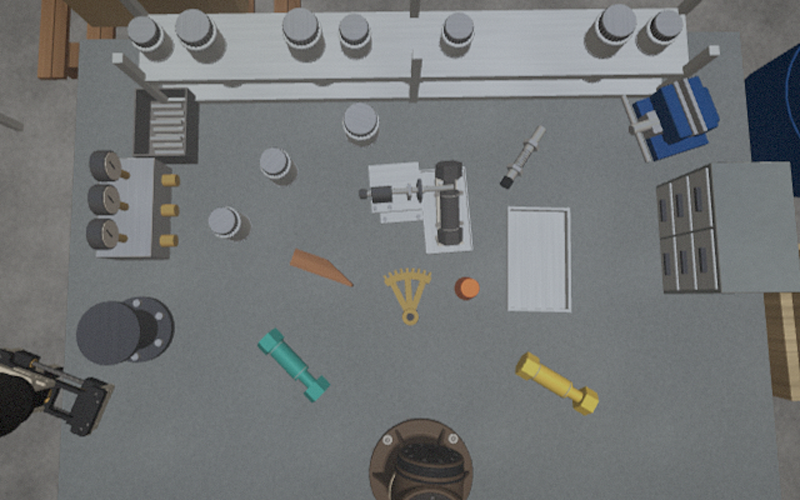

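The top view shows the dark steel valve lying in the cradle at about (450,205), with its waist end and the bolt up-image. The turquoise (293,365) and yellow (557,383) bodies are look-alikes. The wedge runs from its butt at (300,258) to its tip at (350,285), and the tray is at (540,260). The grey body is the only one lying in the cradle under the bolt, so it is the one meant. Next I'll take a confirming crop.

```bash
cat > h.py <<'E'
from plant import bot
import numpy as np, cv2
from scipy.spatial.transform import Rotation as R
def cam(n,st=None):
    c=bot.get_calibration(n)
    K=np.array([[c['fx'],0,c['cx']],[0,c['fy'],c['cy']],[0,0,1]])
    if n=='wrist':
        T=np.eye(4);T[:3,:3]=R.from_quat(st['eef_rot']).as_matrix();T[:3,3]=st['tcp_pos']
        V=np.linalg.inv(T@c['T_tool_cam'])
    else: V=c['view']
    return K,np.diag([1,-1,-1,1])@V      # OpenCV-style camera
def p2w(C,uv,z):
    K,V=C; uv=np.atleast_2d(uv); z=np.broadcast_to(z,len(uv))
    d=(V[:3,:3].T@np.linalg.inv(K)@np.c_[uv,np.ones(len(uv))].T).T
    o=-V[:3,:3].T@V[:3,3]
    return o+d*((z-o[2])/d[:,2])[:,None]
def w2p(C,P):
    K,V=C; q=(np.atleast_2d(P)@V[:3,:3].T+V[:3,3])@K.T
    return q[:,:2]/q[:,2:]
def down(yaw):  # tool z down, tool x at yaw
    c,s=np.cos(yaw),np.sin(yaw)
    return R.from_matrix(np.array([[c,s,0],[s,-c,0],[0,0,-1]]))
def snap(n,name):
    st=bot.read_state();im=bot.camera(n);np.savez(f"pics/{name}.npz",im=im,pos=st['tcp_pos'],q=st['eef_rot'])
    return im[:,:,::-1].copy()
E
python3 - <<'E'
from h import *
C=cam('top')
for n,p,z in [("wedgebutt",(296,258),40),("wedgetip",(351,286),40),("cradle",(447,207),0),("valve",(450,203),90),("tray1",(508,208),20),("tray2",(570,208),20),("tray3",(571,310),20),("tray4",(508,310),20),("shelf",(420,100),0),("tinC",(360,122),80),("tin",(275,165),105),("stop",(467,288),60)]:
    print(n,p2w(C,np.array(p)/1.25,z).round())
im=bot.camera('top')[110:240,225:385,::-1]
cv2.imwrite("pics/top1.png",cv2.resize(im,(736,598),interpolation=cv2.INTER_CUBIC))
c=bot.get_calibration('wrist')
for p in [(500,150,330),(450,150,330)]:
  for y in np.arange(-3,3.1,.5):
    q=bot.solve_ik(list(p),down(y).as_quat().tolist()); print(p,y,None if q is None else np.round(q,2))
E
```

```text
wedgebutt [[484. 275.  40.]]
wedgetip [[418. 151.  40.]]
cradle [[603. -77.   0.]]
valve [[595. -73.  90.]]
tray1 [[ 595. -218.   20.]]
tray2 [[ 592. -364.   20.]]
tray3 [[ 355. -354.   20.]]
tray4 [[ 357. -208.   20.]]
shelf [[869. -18.   0.]]
tinC [[785. 124.  80.]]
tin [[682. 308. 105.]]
stop [[ 409. -109.   60.]]
(500, 150, 330) -3.0 [ 0.67  0.05 -0.15  0.   -1.37 -2.1 ]
(500, 150, 330) -2.5 [ 0.67  0.05 -0.15  0.   -1.37 -1.6 ]
(500, 150, 330) -2.0 [ 0.67  0.05 -0.15  0.   -1.37 -1.1 ]
(500, 150, 330) -1.5 [ 0.67  0.05 -0.15  0.   -1.37 -0.6 ]
(500, 150, 330) -1.0 [ 0.67  0.05 -0.15  0.   -1.37 -0.1 ]
(500, 150, 330) -0.5 [ 0.67  0.05 -0.15  0.   -1.37  0.4 ]
(500, 150, 330) 0.0 [ 0.67  0.05 -0.15  0.   -1.37  0.9 ]
(500, 150, 330) 0.5 [ 0.67  0.05 -0.15  0.   -1.37  1.4 ]
(500, 150, 330) 1.0 [ 0.67  0.05 -0.15  0.   -1.37  1.9 ]
(500, 150, 330) 1.5 [ 0.67  0.05 -0.15  0.   -1.37  2.4 ]
(500, 150, 330) 2.0 [ 0.67  0.05 -0.15  0.   -1.37  2.9 ]
(500, 150, 330) 2.5 [ 0.67  0.05 -0.15  0.   -1.37 -2.88]
(500, 150, 330) 3.0 [ 0.67  0.05 -0.15  0.   -1.37 -2.38]
(450, 150, 330) -3.0 [ 0.74 -0.03 -0.23  0.   -1.37 -2.17]
(450, 150, 330) -2.5 [ 0.74 -0.03 -0.23  0.   -1.37 -1.67]
(450, 150, 330) -2.0 [ 0.74 -0.03 -0.23  0.   -1.37 -1.17]
(450, 150, 330) -1.5 [ 0.74 -0.03 -0.23  0.   -1.37 -0.67]
(450, 150, 330) -1.0 [ 0.74 -0.03 -0.23  0.   -1.37 -0.17]
(450, 150, 330) -0.5 [ 0.74 -0.03 -0.23  0.   -1.37  0.33]
(450, 150, 330) 0.0 [ 0.74 -0.03 -0.23  0.   -1.37  0.83]
(450, 150, 330) 0.5 [ 0.74 -0.03 -0.23  0.   -1.37  1.33]
(450, 150, 330) 1.0 [ 0.74 -0.03 -0.23  0.   -1.37  1.83]
(450, 150, 330) 1.5 [ 0.74 -0.03 -0.23  0.   -1.37  2.33]
(450, 150, 330) 2.0 [ 0.74 -0.03 -0.23  0.   -1.37  2.83]
(450, 150, 330) 2.5 [ 0.74 -0.03 -0.23  0.   -1.37 -2.95]
(450, 150, 330) 3.0 [ 0.74 -0.03 -0.23  0.   -1.37 -2.45]
```

View pics/top1.png

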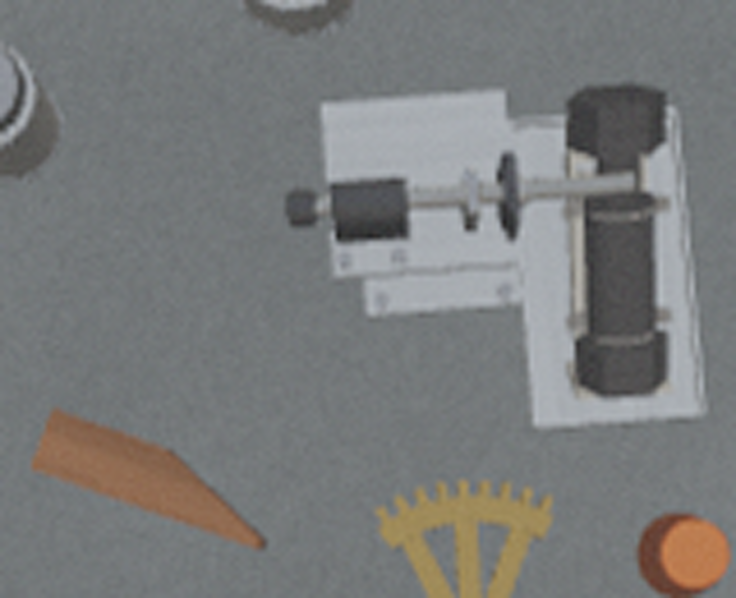

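The crop confirms the dark grey valve in the cradle, under the bolt bar at (570,190), with the lug at (510,195), the shoulder at (470,200) and the barrel at (370,208). The wedge's straight side is the lower one, with its butt at about (42,440) and its tip at (262,548). I'll look closer with the wrist camera.

```bash
python3 - <<'E'
from h import *
bot.move_ptp([540,100,230],down(0).as_quat().tolist())
im=snap('wrist','w1')
print(bot.read_state()['t'])
cv2.imwrite("pics/w1.png",cv2.resize(im[:,100:620],(780,600),interpolation=cv2.INTER_CUBIC))
E
```

```text
2.3583
```

View pics/w1.png

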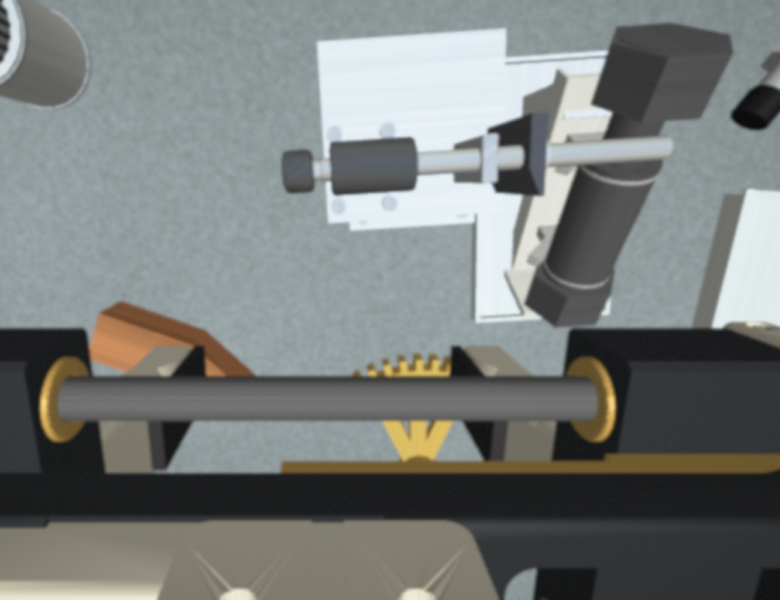

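The wrist view gives the cradle clearly: ledge corners (318,42), (506,30), (328,222) and base low corners (476,321), (610,313). I'll fit the cradle pose from both views and take a near view of the wedge.

```bash
python3 - <<'E'
from h import *
from scipy.optimize import least_squares
d=np.load('pics/w1.npz'); Cw=cam('wrist',dict(eef_rot=d['q'],tcp_pos=d['pos'])); Ct=cam('top')
T=lambda p:np.array(p)/4.6+[225,110]
W=lambda p:np.array(p)/1.5+[100,0]
pts=[(Ct,T((321,103)),(102,172,79)),(Ct,T((505,90)),(102,60,79)),(Ct,T((332,275)),(-5,172,79)),
(Ct,T((536,428)),(-100,55,3)),(Ct,T((705,412)),(-100,-55,3)),(Ct,T((677,105)),(100,-55,3)),
(Cw,W((318,42)),(102,172,79)),(Cw,W((506,30)),(102,60,79)),(Cw,W((328,222)),(-5,172,79)),(Cw,W((476,321)),(-100,55,3)),(Cw,W((610,313)),(-100,-55,3))]
def f(x,full=False):
    r=[]
    for C,uv,P in pts:
        Pw=R.from_euler('z',x[2]).apply(P)+[x[0],x[1],0]
        r.append(w2p(C,Pw)[0]-uv)
    return np.array(r) if full else np.ravel(r)
s=least_squares(f,[600,-75,-.08],loss='soft_l1');print(s.x);print(f(s.x,True).round(1))
np.save('cradle.npy',s.x)
yaw=np.arctan2(-124,-66)
bot.move_ptp([512,327,150],down(yaw).as_quat().tolist())
im=snap('wrist','w2');print(bot.read_state()['t'])
cv2.imwrite("pics/w2.png",cv2.resize(im[:260,140:500],(792,572),interpolation=cv2.INTER_CUBIC))
E
```

```text
[ 5.96036439e+02 -7.23094084e+01  6.71446997e-02]
[[-0.1 -0.4]
 [-0.2 -0.7]
 [ 0.6 -0.1]
 [-0.6 -0.4]
 [-0.3  0. ]
 [-0.8  0.7]
 [ 0.3  1. ]
 [ 0.8 -0.3]
 [ 1.4  1.6]
 [-1.7 -1.1]
 [-4.5 -1.2]]
4.475
```

View pics/w2.png

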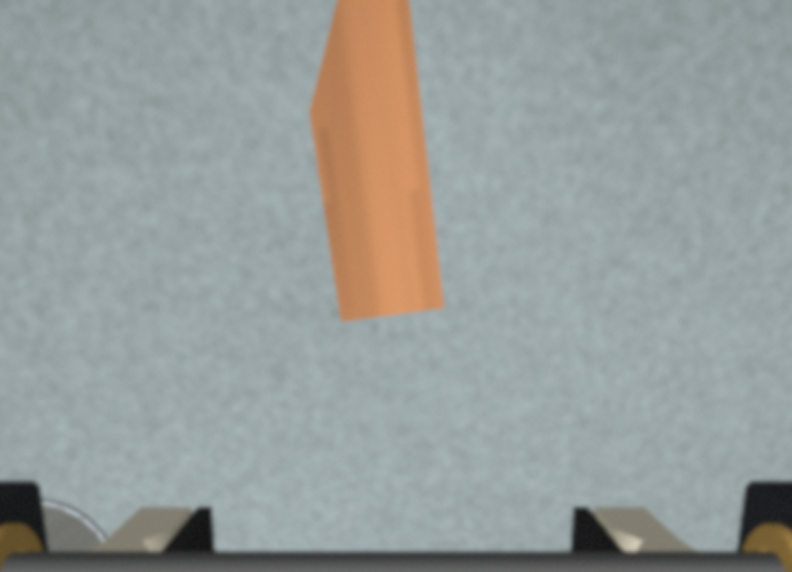

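The wedge's butt corners are at (342,320) and (443,307), and the kink is at (311,108), all on its top face. I'll fit its pose from these and grasp it.

```bash
python3 - <<'E'
from h import *
from scipy.optimize import least_squares
d=np.load('pics/w2.npz'); C=cam('wrist',dict(eef_rot=d['q'],tcp_pos=d['pos']))
P=p2w(C,np.array([(443,307),(342,320),(311,108)])/2.2+[140,0],40)
m=np.array([(-75,-20),(-75,20),(0,20)])
f=lambda x:(R.from_euler('z',x[2]).apply(np.c_[m,[40]*3])[:,:2]+x[:2]-P[:,:2]).ravel()
s=least_squares(f,[451,213,-2]);print(s.x,f(s.x).round(1))
wx,wy,wa=s.x
g=R.from_euler('z',wa).apply([-55,0,0])+[wx,wy,0]
o=down(wa).as_quat().tolist()
bot.move_ptp([g[0],g[1],70],o)
bot.line_to([g[0],g[1],11],100)
bot.move_gripper(38,40)
st=bot.read_state();print(st['width'],st['finger_force'],st['tcp_pos'],st['t'],st['contact_force'])
bot.line_to([g[0],g[1],150],200)
st=bot.read_state();print(st['width'],st['finger_force'],st['tcp_pos'],st['t'],st['contact_force'],st['joint_pos'].round(2))
# plan
x,y,a=np.load('cradle.npy');Rc=R.from_euler('z',a)
print('gap',Rc.apply([27,70,79])+[x,y,0])
for c in [(27-55-100,92,100),(27-55-100,92,91),(32-55,91,91)]:
    p=Rc.apply(c)+[x,y,0]; print(c,p,bot.solve_ik(p.tolist(),down(a).as_quat().tolist()))
E
```

```text
[462.57467805 214.31602493  -1.93667388] [-0.4  0.1  0.4 -0.4  0.1  0.3]
39.77080843869347 39.91498053073883 [482.29365277 265.67607751  11.00418463] 6.575 [ 0.60751337 -0.05398085 -0.22094033]
39.770108904691455 39.91204082965851 [481.50125834 265.13554834 148.80227809] 7.4167 [-0.29985015  0.19456563 -1.36529218] [ 0.86  0.22 -0.37 -0.   -0.98 -1.23]
gap [618.27899987  -0.65559852  79.        ]
(-128, 92, 100) [462.15219676  10.89521754 100.        ] [ 0.45140295  0.13686373 -0.6152774   0.         -0.81865519  1.18653807]
(-128, 92, 91) [462.15219676  10.89521754  91.        ] [ 0.45140295  0.14958622 -0.6261763   0.         -0.79503381  1.18653807]
(-23, 91, 91) [566.98268837  16.94236803  91.        ] [ 0.37480296  0.30883633 -0.40317325  0.         -0.85878674  1.26313807]
```

```bash
cat >> h.py <<'E'
cx,cy,ca=np.load('cradle.npy');Rc=R.from_euler('z',ca)
def c2w(p): return (Rc.apply(p)+[cx,cy,0]).tolist()
def w2c(p): return Rc.inv().apply(np.asarray(p)-[cx,cy,0])
E
python3 - <<'E'
from h import *
o=down(ca).as_quat().tolist()
bot.move_ptp(c2w([-148,92,150]),o)
bot.line_to(c2w([-148,92,93]),150)
im=snap('wrist','w3');st=bot.read_state();print(st['t'],w2c(st['tcp_pos']),st['tcp_pos'],st['width'])
C=cam('wrist',st)
# mark where lug foot/top -x outer corner and ledge edge should be
pr=[(7,70,145),(7,70,79),(13,70,145),(7,62,145),(-5,60,79),(-5,172,79),(27+12-24,84,99)]
k=3.0;o=np.array([205,0])
uv=w2p(C,[c2w(p) for p in pr]);print(uv.round(0))
cv2.imwrite("pics/w3.png",cv2.resize(im[:200,205:465],None,fx=k,fy=k,interpolation=cv2.INTER_CUBIC))
E
```

```text
10.0583 [-147.24608349   92.24755344   93.76878693] [442.93287219   9.85091145  93.76878693] 39.93291366819708
[[ 404. -226.]
 [ 366.  -73.]
 [ 405. -257.]
 [ 434. -226.]
 [ 386.  -44.]
 [ 151.  -44.]
 [ 339. -128.]]
```

View pics/w3.png

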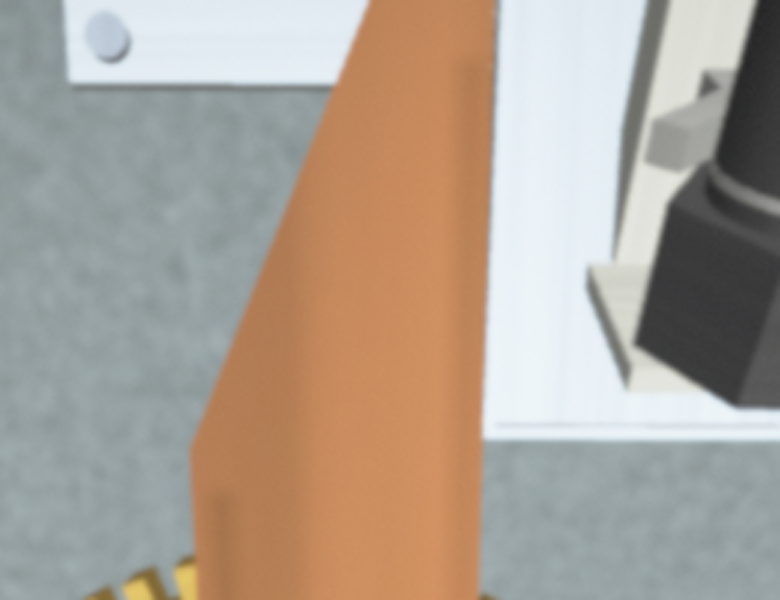

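The lug is out of frame. The wedge's straight edge runs (495,0)–(482,500), its kink is at (193,445), and the base's low corner is at (484,438). I'll check these against the fit, and use the scene camera for the tip and gap.

```bash
python3 - <<'E'
from h import *
d=np.load('pics/w3.npz'); C=cam('wrist',dict(eef_rot=d['q'],tcp_pos=d['pos']))
U=lambda p:np.array(p)/3+[205,0]
zt=d['pos'][2]+29
for p,z in [((495,10),zt),((482,500),zt),((193,445),zt),((484,438),3)]: print(p,w2c(p2w(C,U(p),z)[0]).round(1))
# predicted vs scene
im=bot.camera('scene'); C=cam('scene'); x0,y0,x1,y1=225,180,385,290; k=4.9
v=cv2.resize(im[y0:y1,x0:x1,::-1],None,fx=k,fy=k,interpolation=cv2.INTER_CUBIC)
for p,col in [((7,70,145),(0,0,255)),((47,70,145),(0,0,255)),((7,62,145),(0,0,255)),((-5,172,79),(0,255,0)),((-5,60,79),(0,255,0)),((102,172,79),(0,255,0)),((-18,72,123),(255,0,0)),((-18,78,123),(255,0,0))]:
    q=(w2p(C,c2w(p))[0]-[x0,y0])*k; cv2.circle(v,tuple(int(t) for t in q),3,col,1)
cv2.imwrite('pics/s3.png',v)
E
```

```text
(495, 10) [-39.5  73.2 122.3]
(482, 500) [-99.5  72.5 122.3]
(193, 445) [-92.  112.  122.3]
(484, 438) [-100.1   54.4    3. ]
```

View pics/s3.png

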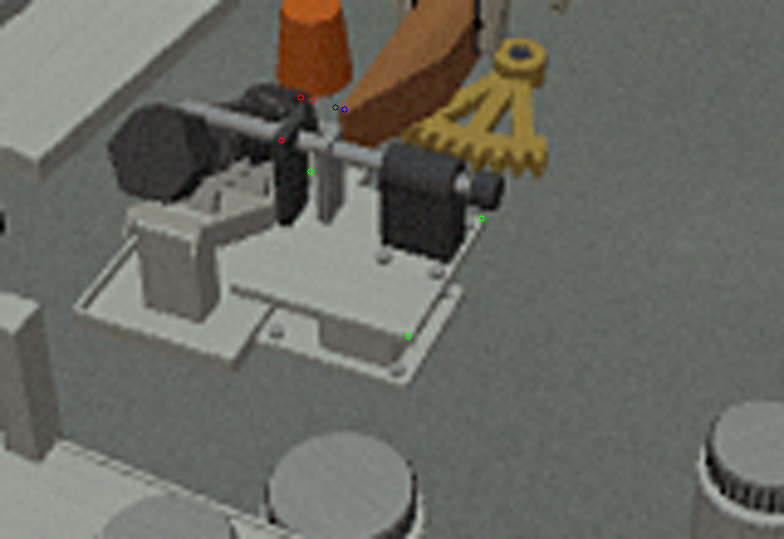

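The fit agrees to about 1 px: the wedge edge is 2.5–3 mm outside the lug plane, so the tip goes into the middle of the gap. I'll push it in stepwise, watching the force.

```bash
python3 - <<'E'
from h import *
def rep():
    st=bot.read_state();print(round(st['t'],2),w2c(st['tcp_pos']).round(1),Rc.inv().apply(st['contact_force']).round(1),round(st['width'],2))
    return Rc.inv().apply(st['contact_force'])
rep()
bot.line_to(c2w([-140,91.8,91]),60)
for x,y,v in [(-105,91.8,60),(-85,91.3,50),(-70,91,50),(-55,90.8,40),(-40,90.5,40),(-30,90.5,40),(-23,90.5,40)]:
    bot.line_to(c2w([x,y,91]),v); F=rep()
    if np.linalg.norm(F)>35: print('STOP');break
E
```

```text
10.11 [-147.1   92.3   94. ] [-0.2 -0.1 -1.8] 39.65
11.12 [-105.3   91.6   90.7] [ 0.4 -0.9 -2. ] 39.94
11.68 [-88.   90.3  90.1] [-9.7 -0.2  3.7] 39.56
12.12 [-75.1  90.1  89.6] [-16.1   3.3   6.1] 39.73
12.65 [-61.9  90.   89.4] [-22.4   5.3  10.3] 39.89
13.18 [-49.2  89.7  89.2] [-30.7   8.3  17.7] 39.58
STOP
```

Fx is above the expected 12 N because the wedge also presses on the ledge (Fz 17) and the lug (Fy 8). I'll ease off in z and y, then carry on.

```bash
python3 - <<'E'
from h import *
def rep():
    st=bot.read_state();f=Rc.inv().apply(st['contact_force']);print(round(st['t'],2),w2c(st['tcp_pos']).round(1),f.round(1),round(st['width'],2))
    return f
z,y=93,91.8
bot.line_to(c2w([-44,y,z]),40);F=rep()
for x in (-38,-32,-27,-22,-18,-14,-10):
    z+=np.clip((F[2]-1)*.12,-1,1.5); y+=np.clip((F[1]-1)*.1,-1,1)
    bot.line_to(c2w([x,y,z]),40); F=rep()
    p=w2c(bot.read_state()['tcp_pos'])
    if np.linalg.norm(F)>45: print('STOP');break
    if p[0]>-24: break
print(y,z)
im=snap('top','t4')
cv2.imwrite("pics/t4.png",cv2.resize(im[120:220,280:400],None,fx=6,fy=6,interpolation=cv2.INTER_CUBIC))
E
```

```text
13.44 [-47.6  90.4  91.8] [-5.9 -4.5 -2. ] 40.21
13.74 [-42.1  90.3  90.8] [-9.7 -0.4 -2.6] 39.89
14.04 [-34.7  90.4  90.6] [-3.5 -1.1 -4.9] 39.9
14.32 [-29.4  90.4  90.1] [-4.5  0.4 -3.6] 40.02
14.59 [-24.9  90.4  89.6] [-7.6  2.  -0.9] 39.79
14.84 [-23.2  90.4  89.7] [-17.8   3.4   9.4] 39.72
90.94363629940511 90.7338781717342
```

View pics/t4.png

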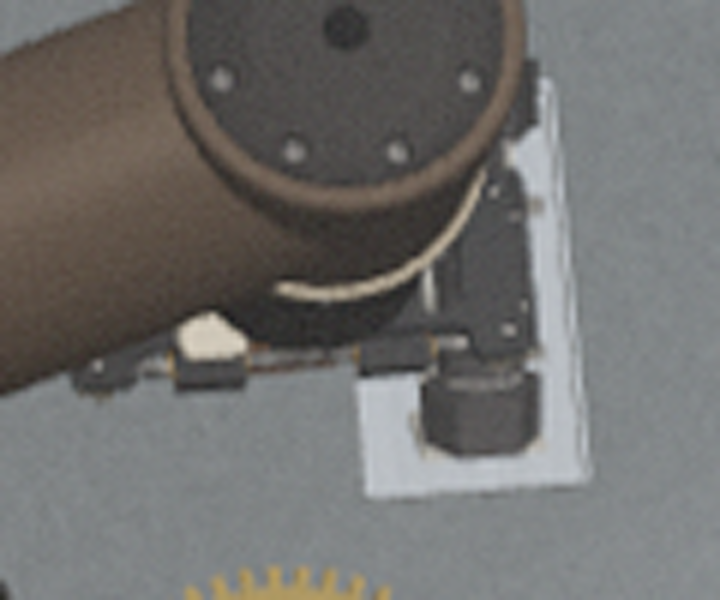

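```bash
python3 - <<'E'
from h import *
bot.move_gripper(62)
st=bot.read_state();print(st['width'],st['contact_force'],w2c(st['tcp_pos']),st['finger_force'])
p=w2c(st['tcp_pos']);bot.line_to(c2w([p[0],p[1],240]),200)
bot.line_to(c2w([-90,40,240]),200)
bot.pause(.3)
im=snap('wrist','w5');st=bot.read_state();print(st['t'],st['contact_force'])
cv2.imwrite("pics/w5.png",cv2.resize(im[:250,170:510],None,fx=2.3,fy=2.3,interpolation=cv2.INTER_CUBIC))
E
```

```text
61.69318518572922 [-0.2383322  -0.93395961 -0.46201651] [-17.86225201  90.94294161  90.74057232] 0.0
17.3583 [ 0.00935332 -1.0582511  -0.66040633]
```

View pics/w5.png

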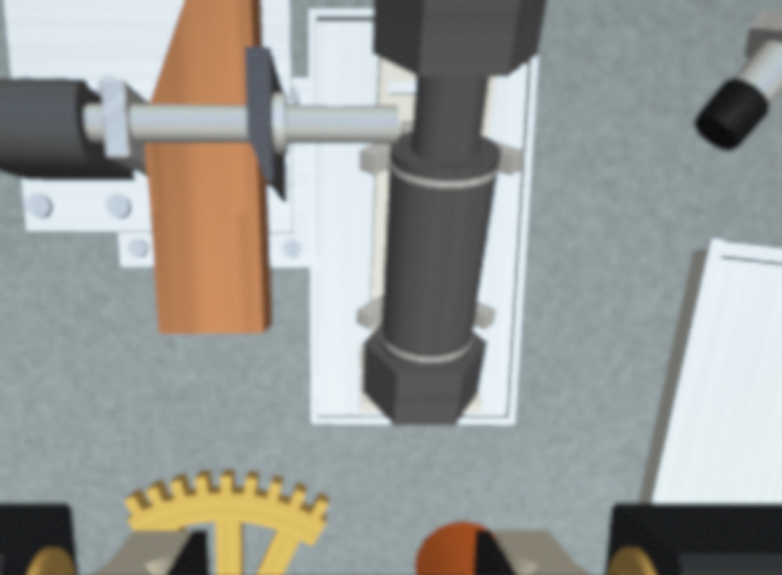

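The wedge holds the bolt: the bar end at (400,122) is clear of the waist at (415,122). The butt's top edge is at (160–270,332). I'll check the valve axis against the fit, then grasp with the hand tilted 30°.

```bash
python3 - <<'E'
from h import *
d=np.load('pics/w5.npz'); C=cam('wrist',dict(eef_rot=d['q'],tcp_pos=d['pos']))
U=lambda p:np.array(p)/2.3+[170,0]
for p in [(160,332),(270,332)]: print(w2c(p2w(C,U(p),119)[0]).round(1))
t=np.radians(30)
for xv in (-60,-16,28,90): print(xv,((w2p(C,c2w([xv*np.cos(t),0,90+xv*np.sin(t)]))[0]-[170,0])*2.3).round(0))
# tilted grasp
for s in (1,-1):
    X=np.array([np.cos(t),0,np.sin(t)])*s; Z=np.array([np.sin(t),0,-np.cos(t)]); 
    M=np.c_[X,np.cross(Z,X),Z]; q=(Rc*R.from_matrix(M)).as_quat().tolist()
    b=np.array([-16*np.cos(t),0,90-16*np.sin(t)])
    for h in (11,-60,-140): print(s,h,bot.solve_ik(c2w(b+Z*h),q))
E
```

```text
[-43.2 109.4 119. ]
[-43.1  67.4 119. ]
-60 [428. 342.]
-16 [437. 255.]
28 [448. 149.]
90 [468. -49.]
1 11 None
1 -60 None
1 -140 [ 0.29580286 -0.17611846 -0.9021033   0.33615385 -0.35073461  1.05483996]
-1 11 None
-1 -60 None
-1 -140 [ 0.29580286 -0.17611846 -0.9021033   0.33615385 -0.35073461 -2.08675269]
```

```bash
python3 - <<'E'
from h import *
for xb in (-16,-20):
  b=np.array([xb*np.cos(np.pi/6),0,90+xb*.5])
  for deg in (0,5,10,15,18,21,24,27):
    t=np.radians(deg)
    X=np.array([np.cos(t),0,np.sin(t)]); Z=np.array([np.sin(t),0,-np.cos(t)])
    q=(Rc*R.from_matrix(np.c_[X,np.cross(Z,X),Z])).as_quat().tolist()
    ok=[bot.solve_ik(c2w(b+Z*h),q) is not None for h in (12,5,-30,-60,-100)]
    f=lambda P:((np.array(P)-b)@X,-(np.array(P)-b)@Z)
    print(xb,deg,ok,'lug',np.round(f((7,0,145)),1),'wedge',np.round(f((-43,0,119)),1))
q=bot.solve_ik(c2w(b+[0,0,-5]),down(ca).as_quat().tolist());print(q)
E
```

```text
-16 0 [True, True, True, True, True] lug [20.9 63. ] wedge [-29.1  37. ]
-16 5 [True, True, True, True, True] lug [26.3 60.9] wedge [-25.8  39.4]
-16 10 [True, True, True, True, True] lug [31.5 58.4] wedge [-22.3  41.5]
-16 15 [True, True, True, True, True] lug [36.5 55.5] wedge [-18.6  43.3]
-16 18 [True, True, True, True, True] lug [39.3 53.5] wedge [-16.3  44.2]
-16 21 [True, True, True, True, True] lug [42.  51.3] wedge [-13.9  45. ]
-16 24 [False, False, True, True, True] lug [44.7 49.1] wedge [-11.6  45.7]
-16 27 [False, False, False, True, True] lug [47.2 46.7] wedge [-9.2 46.2]
-20 0 [True, True, True, True, True] lug [24.3 65. ] wedge [-25.7  39. ]
-20 5 [True, True, True, True, True] lug [29.9 62.6] wedge [-22.2  41.1]
-20 10 [True, True, True, True, True] lug [35.2 59.8] wedge [-18.5  42.9]
-20 15 [True, True, True, True, True] lug [40.3 56.5] wedge [-14.7  44.3]
-20 18 [True, True, True, True, True] lug [43.2 54.3] wedge [-12.4  45. ]
-20 21 [True, True, True, True, True] lug [46. 52.] wedge [-10.   45.6]
-20 24 [False, False, True, True, True] lug [48.7 49.5] wedge [-7.6 46.1]
-20 27 [False, False, False, True, True] lug [51.2 46.9] wedge [-5.2 46.4]
[ 0.20872085  0.35102627 -0.38336157  0.         -0.83640848  1.42922017]
```

```bash
cat >> h.py <<'E'
def tilt(deg,yaw):  # tool tilted so fingers lean forward (+x of yaw frame)
    t=np.radians(deg);X=np.array([np.cos(t),0,np.sin(t)]);Z=np.array([np.sin(t),0,-np.cos(t)])
    return R.from_euler('z',yaw)*R.from_matrix(np.c_[X,np.cross(Z,X),Z]),Z
def rep():
    st=bot.read_state();f=Rc.inv().apply(st['contact_force'])
    print(round(st['t'],2),st['tcp_pos'].round(1),w2c(st['tcp_pos']).round(1),f.round(1),st['moment'].round(2),round(st['width'],2),round(st['finger_force'],1)); return st
E
python3 - <<'E'
from h import *
xb=-17;b=np.array([xb*np.cos(np.pi/6),0,90+xb*.5]);q,Z=tilt(20,ca);q=q.as_quat().tolist()
bot.move_gripper(60)
bot.move_ptp(c2w(b-Z*90),q);rep()
bot.line_to(c2w(b-Z*20),150);rep()
bot.line_to(c2w(b+Z*9),80);s=rep()
bot.move_gripper(40,60);rep()
E
```

```text
18.3 [551.1 -75.4 166.9] [-45.   -0.  166.9] [ 0.1 -0.1  0.4] [-0.05  1.04  0.01] 60.04 0.0
18.92 [575.3 -73.5 100.9] [-20.8   0.2 100.9] [0.7 0.4 0.1] [-0.11  1.12  0.  ] 60.15 0.0
19.43 [584.5 -73.1  73.5] [-11.6  -0.   73.5] [-0.9  0.   0.6] [-0.13  1.16 -0.02] 60.2 0.0
19.98 [584.7 -72.1  73.6] [-11.3   0.9  73.6] [-2.9  7.6  3.9] [2.69 2.09 1.06] 41.16 58.4
```

```bash
python3 - <<'E'
from h import *
st=bot.read_state();p=w2c(st['tcp_pos']);n=np.array([-.5,0,.866])
for d,v in ((10,40),(40,80),(85,120)):
    bot.line_to(c2w(p+n*d),v);rep()
bot.line_to(c2w(p+n*85+[0,0,40]),150);bot.pause(.2);rep()
tc=np.array([475,-286.]);ty=np.arctan2(-218+208,595-357);print(tc,ty)
for deg in (20,-10,-5):
    q,Z=tilt(deg,ty)
    for z in (150,20): print(deg,z,bot.solve_ik([tc[0]-17,tc[1],z],q.as_quat().tolist()))
im=snap('scene','s6')
cv2.imwrite("pics/s6.png",cv2.resize(im[140:290,180:400],None,fx=3.5,fy=3.5,interpolation=cv2.INTER_CUBIC))
E
```

```text
20.39 [578.7 -72.9  81.8] [-17.3   0.6  81.8] [ 0.3  0.2 -8.1] [-0.23  2.16 -0.  ] 40.6 58.7
20.92 [564.7 -73.5 108.4] [-31.3   0.9 108.4] [-0.7 -0.9 -7.7] [-0.19  2.15 -0.07] 41.06 58.7
21.44 [542.4 -74.9 146.9] [-53.7   1.  146.9] [ 0.3  0.3 -7.5] [-0.23  2.15  0.05] 40.77 58.7
22.06 [541.4 -75.2 185.4] [-54.7   0.8 185.4] [-0.5  1.2 -7.7] [-0.19  2.13  0.04] 41.03 58.7
[ 475. -286.] -0.041992107221369514
20 150 [-0.25058192  0.04859004 -0.58643212 -0.12624805 -0.59740317  1.87169451]
20 20 [-0.26320242  0.26561249 -0.67700519 -0.25986539 -0.29637146  2.02806842]
-10 150 [-0.17755672  0.29843012 -0.2855553   0.02560217 -1.15989445  1.69409767]
-10 20 [-0.17760279  0.4483014  -0.4153879   0.03045688 -0.88029725  1.68496916]
-5 150 [-0.18573929  0.2494027  -0.33937073  0.0142458  -1.06843662  1.70714434]
-5 20 [-0.18575967  0.40557887 -0.47392632  0.01779708 -0.77774096  1.70134319]
```

```bash
python3 - <<'E'
from h import *
ty=-0.042;q,Z=tilt(-10,ty);q=q.as_quat().tolist()
P=[456.5,-285.5]
bot.move_ptp([*P,140],q);rep()
bot.line_to([*P,50],120);bot.pause(.15);st=rep();f0=st['contact_force'][2]
z=50-st['tcp_pos'][2]  # sag offset
for zt in (35,30,27,25,23,21.5,20,18.5,17):
    bot.line_to([*P,zt],40);st=rep()
    if st['contact_force'][2]-f0>5: break
im=snap('scene','s7')
cv2.imwrite("pics/s7.png",cv2.resize(im[120:260,170:330],None,fx=4.2,fy=4.2,interpolation=cv2.INTER_CUBIC))
E
```

```text
23.02 [ 457.1 -285.9  139.5] [-153.  -203.8  139.5] [-0.4  0.8 -8. ] [-0.03 -0.96  0.  ] 40.78 58.7
24.07 [ 457.2 -285.7   50.9] [-152.8 -203.6   50.9] [-0.5  0.5 -7.1] [-0.06 -0.93  0.  ] 40.84 58.7
24.59 [ 456.3 -285.5   34.7] [-153.7 -203.4   34.7] [-0.1 -0.5 -6.7] [-0.05 -0.97  0.03] 40.82 58.7
24.87 [ 456.3 -285.4   29.7] [-153.8 -203.3   29.7] [ 0.4  0.3 -7.5] [-0.07 -0.89  0.  ] 40.78 58.7
25.12 [ 456.4 -285.5   26.9] [-153.7 -203.3   26.9] [-0.1 -0.4 -6.9] [-0.13 -0.95  0.  ] 40.47 58.7
25.37 [ 456.4 -285.5   24.9] [-153.6 -203.3   24.9] [ 0.3 -0.  -7.5] [-0.1  -0.95  0.02] 40.84 58.7
25.62 [ 456.4 -285.5   22.9] [-153.6 -203.3   22.9] [-0.5  0.6 -7.4] [-0.08 -0.89 -0.05] 40.66 58.7
25.87 [ 456.4 -285.5   21.4] [-153.6 -203.3   21.4] [ 0.3 -0.  -8.3] [-0.04 -0.96  0.  ] 40.75 58.7
26.12 [ 456.7 -285.6   20.1] [-153.4 -203.4   20.1] [ 0.3 -0.9 -6.3] [-0.15 -1.07  0.03] 41.03 58.7
26.37 [ 456.7 -285.6   19.8] [-153.3 -203.5   19.8] [-1.4  2.   6.2] [ 1.03  0.67 -0.19] 40.88 58.7
```

Contact came at the predicted height, so the valve is level on the floor. I'll release, retract and check with the last picture.

```bash
python3 - <<'E'
from h import *
bot.move_gripper(60,20);st=rep()
p=st['tcp_pos'];q,Z=tilt(-10,-0.042)
bot.line_to((p-np.array(R.from_euler('z',-0.042).apply(Z))*130).tolist(),100);rep()
bot.move_ptp([440,-60,330],down(0).as_quat().tolist());rep()
a=snap('scene','s8')[130:290,160:340]; b=snap('top','t8')[120:260,260:470]
a=cv2.resize(a,None,fx=3.6,fy=3.6)[:576];b=cv2.resize(b,(0,0),fx=3.6,fy=3.6)
v=np.zeros((590,800,3),np.uint8)
a=cv2.resize(a,(395,351));b=cv2.resize(b,(400,267));v[:351,:395]=a;v[:267,400:]=b
cv2.imwrite("pics/end.png",v)
E
```

```text
27.01 [ 456.5 -285.5   18.4] [-153.5 -203.4   18.4] [ 0.5 -0.6 -0.2] [-0.   -0.58 -0.04] 60.11 0.0
28.46 [ 478.6 -286.3  145.8] [-131.5 -205.7  145.8] [1.  0.7 0.8] [-0.07 -0.63 -0.02] 60.23 0.0
29.59 [439.9 -60.3 329.1] [-154.9   22.4  329.1] [-0.6 -0.5 -0.1] [-0.06 -0.02 -0.02] 59.91 0.0
```

View pics/end.png

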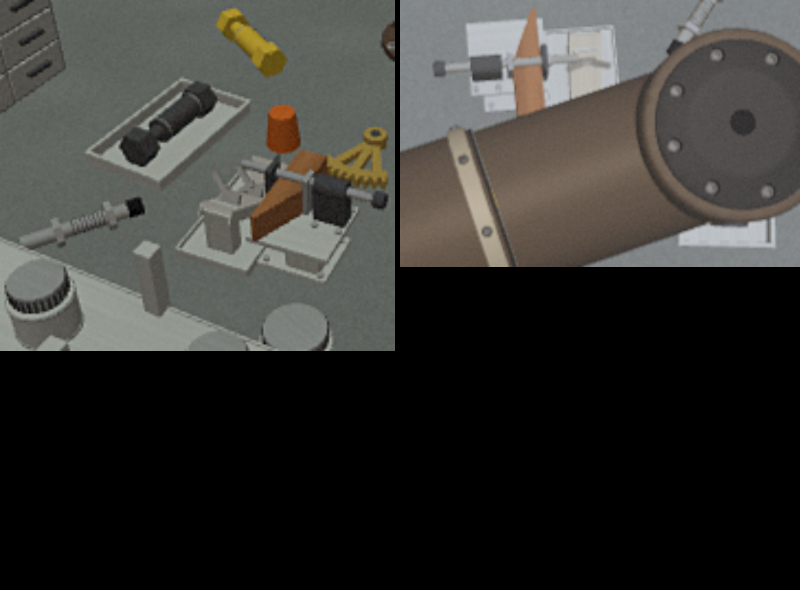

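The valve lies level in the middle of the tray at (170,120), the wedge at (290,195) still holds the bolt, and the stopper, gear and probe show no movement.

```bash
python3 -c "
from plant import bot
print(bot.close_job())"
```

```text
the job is handed in; nothing more can be done
None
```

I handed the job in at about 30 s of the 54 s limit: the valve lies level in the tray, the wedge alone holds the bolt back, and no bystander seen in the final pictures had moved (the tins were not in clear view); the judging result was not shown.

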